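Hold down the analyser's recessed reset button

ROBOT

A 6-joint arm with a two-finger parallel gripper is mounted at the origin on a cart in front of the work surface, level with it; the furniture and walls round the work are solid. World frame = base frame: x ahead of the robot, y to its left, z up, the work surface at z = 0. Lengths are in m, angles in rad, forces in N, time in s.
With the tool pointing down it reaches from about 0.35 to 0.975 m from the base axis. Payload 4.9 kg.
Tool frame: the origin (TCP) lies at the centre of the arm's flange, where the gripper is bolted on; the fingertips stand 173 mm ahead of it and the grasp point (between the pads) lies 155 mm ahead of it (ctrl.finger_overhang is the distance from the TCP to the fingertips, in m); z points along the fingers, y is the direction in which the jaws open and shut (so a half turn about z gives the same grasp; the last joint's range is limited). The gripper opens to 85 mm and grips with 20 to 120 N. Pads are 22 mm wide; open, the fingers measure 114 mm over their backs; the gripper's body (76 mm by 85 mm) begins 54 mm behind the grasp point. The pads swing forward as they close: fully open they stand 13 mm farther back than shut.
Start: joints at [-1.301, 0.053, 1.613, -0, 1.476, -0.119], TCP at [0.237, -0.578, 0.405] pointing down, gripper open.
Joint ranges: [-3.01, 3.01], [-1.01, 2.22], [0.06, 2.58], [-1.02, 4.17], [0.09, 2.62], [-3.14, 3.14]. Speed limits (rad/s): [2.57, 2.57, 3.14, 3.14, 3.14, 3.14].

INTERFACE

Orientations are given as a rotation vector (axis times angle).
In Python, from station import ctrl, eyes, spotter gives the robot as it stands.
- The arm moves only by the shell command python3 -m crank 'ROWS' [FORCE]. ROWS is JSON, a list of rows, each a list of 7 numbers: the turn, a rotation vector about the tool's x, y, z in rad, then the shift along the tool's x, y, z in mm, then the closure, from -1 (fully open) to 1 (shut). A call has 1 to 8 rows; each row shifts and turns the pose as measured when the row begins, along the tool's axes as they then stand; what a row does not reach is not made up. A row lasts 1/12 s, in which the tool goes at most 41.7 mm and 7.16 degrees, less where a joint would pass 70% of its speed; a pose out of reach is approached as far as the arm can. A call is refused whole if a number of a shift passes 41.7 or a number of a turn 0.125, either way. A call with a gripper value outside its range is refused whole. The fingers move at their own pace and stop on an object; FORCE is the grip in N (left out, the last holds). Time passes only in rows, so rows that do not move let the fingers close. It gives the time, the measured TCP pose, the force and the opening at its end, in the units of the state.
- ctrl.get_obs(): the state, without advancing time (a new reading comes with each control period).
- eyes.get_image(name): name is "side" or "top"; returns a dict with "image" (400x640x3 uint8, red, green, blue), "vertical_fov" (degrees; the focal length in pixels is half the picture's height over the tangent of half this angle, whatever the lens; pixels are square), "cx", "cy" (the principal point, pixels), "dist" ([k1, k2, p1, p2, k3] as OpenCV has them; the pictures are not rectified), "rvec" (rotation vector, rad) and "tvec" (3), from world to camera coordinates, as OpenCV has them. Camera axes: x right, y down, z forward; pixel columns grow to the right and rows downward; lengths in m; the calibration is good to about 2 mm. A picture is of the moment at which its call begins. There is no depth.
- ctrl.finish_job(): hands the job in, once; it reports no verdict.
Trained networks look in a picture, given as the dict that the camera call returned (one of the last four; its "shot" number tells which), for a name from the list of things; names that differ only in an ending like _2 or _b are one class to them, and where a whole thing is asked for, a point or a joint stands for the part that bears it (a point fixed in the world has none). Each returns a list of dicts, best first, with "confidence" (0 to 1); they miss things now and then, are a little off and sometimes report something else, mostly with a low value. They report only what shows in the picture. A call takes as long as a camera call.
- spotter.look_for(query, picture): "centre" ([x, y, z] in m, in world coordinates, good to about 4 mm: the middle of the surface that is visible of it).
- spotter.outline_of(query, picture): "region" (400x640 bool, what is visible of it).
- spotter.mark_of(query, picture): "centre" ([x, y, z] in m, in world coordinates, good to about 4 mm: a listed point, or the origin of a listed thing).
The state is a dict: "t": time; "q": joint angles; "dq": joint speeds; "effort": joint torques, N m; "tool_pos": TCP position; "tool_rot": TCP orientation; "contact_force": force on the tool from outside, world axes, zero at the start; "wrist_torque": the same for the moment, N m; "opening": finger opening in m.
Only numpy, scipy, OpenCV 4.12 (cv2) and the standard library are available. Lean on these libraries where they do the work, as an engineer would, in place of code of your own. Each camera call takes 0.05 s, during which the arm holds its last target.

TASK

Reset the bench analyser: first slide the guard on its top all the way open, then take the stylus out of its stand, put its thin steel end down through the round hole that the guard was covering, and push the recessed button at the bottom fully down without forcing it. Finish like that: still gripping the stylus and holding the button down with it, the guard left open, and the other things on the worktop left where they are.

Things in the scene. Friction and masses are not known exactly. Their poses are not given: they have to be found in the camera images.
- analyser: White and grey bench analyser fixed to the worktop, 140 (x) x 180 (y) x 80 mm high. Origin: centre of its underside; x runs from its front (display side) to its back, y to its left along the guard's track, z up. Two aluminium rails along y, 6 mm thick, 10 mm high above the top face, stand 54 mm apart (clear) on either side of the guard; 5 mm wide end stops 6 mm high join their ends; a display and keys lie in front of them.
- aperture (a point): Centre of the mouth of the round hole, 13 mm across, straight down into the analyser, level with its top face (80 mm above the worktop); it lies at x = +15, y = -30 mm in the analyser's frame. The guard covers it when shut. z up.
- guard (a joint): Position of the sliding guard in m: 0 shut (over the hole), 0.060 fully open; it slides along the analyser's +y, stays where it is left, and resists with about 1.5 N.
- guard_tab (a point): Mid-point of the upright finger tab on the guard: the tab is 12 mm thick along the analyser's y (the slide direction), 34 mm long along x and 24 mm high; its top is 8 mm above this point, and its foot, 16 mm below it, stands on the middle of the guard plate (52 x 56 x 4 mm). Axes as the analyser's. Moves with the guard.
- reset_button (a joint): How far the recessed button is pressed, in m: 0 up, 0.010 fully down; it is sprung, about 2 N to start it and 8 N fully down, and pops up when released.
- button_top (a point): Middle of the top of the button (10 mm across), 25 mm below the mouth of the hole when up. Moves down with the button.
- stand: Stylus stand fixed to the worktop: a round foot 72 mm across and an upright aluminium tube 34 mm across, 90 mm high in all, with a 12 mm bore open at the top and 75 mm deep below. Origin: centre of its underside, z up along the bore. The stylus's shank hangs in the bore with 3 mm of play all round.
- stylus: The loose stylus, 125 mm long, round, 30 to 55 g, standing thin end down in the stand with its collar resting on the mouth of the tube (collar underside 90 mm above the worktop). From its tip: steel shank 6 mm thick and 70 mm long, collar 22 mm across and 5 mm thick, black handle 16 mm thick and 50 mm long (75 to 125 mm from the tip). Origin: the tip of the thin end; z runs from the tip up along it.
- stylus_tip (a point): The tip of the stylus's thin end.
- stylus_grip (a point): Middle of the stylus's handle, 100 mm above the tip on its axis.
- marker: Black marker pen lying down, 134 x 19 x 21 mm; a bystander, to be left where it is. Origin: centre of its underside.
- tape_roll: Roll of tape lying flat, 54 dia x 19 mm; a bystander, to be left where it is. Origin: centre of its underside.
- cover_box: Small flat cover glass carton, 96 x 48 x 20 mm; a bystander, to be left where it is. Origin: centre of its underside.
- timer: White three-button timer, 64 x 60 x 19 mm; a bystander, to be left where it is. Origin: centre of its underside.
- strip_tube_1: Upright white test strip tube, 53 x 49 x 126 mm; a bystander, to be left where it is. Origin: centre of its underside.
- petri_dish_1: Petri dish, 60 dia x 14 mm; a bystander, to be left where it is. Origin: centre of its underside.
- tally_counter: Grey round tally counter, 53 x 50 x 25 mm; a bystander, to be left where it is. Origin: centre of its underside.
- microscope: Large microscope, part of the fixed equipment, on the right of the worktop (it fills y = -0.42 m and beyond, about 0.4 m high). Origin: in its foot, at worktop level. Keep the arm clear of it.
- spirit_bottle: Big white bottle, 68 x 115 x 239 mm high, fixed at the back of the worktop with a 178 mm high spray bottle about 110 mm to its right. Origin: centre of its underside.

How it is judged:
On the way, in this order (a step that is already met when the one before it is completed fails the run):
1. the guard is slid all the way open while the stylus is still in its stand (value of joint guard above 0.052 m and distance of stylus from where it was at the start of the episode below 0.03 m), for 0.2 s.
2. the stylus is lifted out of its stand in the gripper (value of joint guard above 0.052 m and contact force between the fingers and stylus above 1 N and height (world z) of stylus above 0.095 m), for 0.2 s.
3. the stylus, gripped, holds the button down through the hole (value of joint guard above 0.052 m and contact force between the fingers and stylus above 1 N and value of joint reset_button above 0.006 m and distance between stylus_tip and button_top below 0.007 m), for 0.3 s.
At the end, for the whole second after the job is handed in: The program ends holding: the fingers grip the stylus (over 1 N), its tip is on the button (within 7 mm of the middle of its top) and keeps it pressed more than 6 mm of its 10 mm, the stylus is steady and within 0.2 rad of upright, and the guard is open by more than 52 of its 60 mm (all of step 3 and angle between stylus's own z axis and vertical below 0.2 rad and linear speed of stylus below 0.02 m/s); the arm keeps its last pose, push and grip.
It fails at once if the stylus is rammed against the analyser with more than 40 N (contact force between stylus and analyser above 40 N).
It fails at once if one of the bystanders is moved more than 30 mm (distance of any of marker, tape_roll, cover_box, timer, strip_tube_1, petri_dish_1, tally_counter from where it was at the start of the episode above 0.03 m).
It also fails if it takes over 64 s, if anything falls off the work surface, if the arm or the gripper's body presses on something with over 40 N, if the wrist force passes 120 N, or if a joint passes its speed limit or range.

## Working session

There is one attempt and no reset: what is moved stays moved. The work goes in short steps, Python scripts to look and compute and a shell command to move; the robot and the scene stay as the last step left them, time stands still between calls to the robot, and variables do not carry over. Pictures are saved under pics/ and viewed, and the job is handed in when it is done.

```bash
ls; mkdir -p pics; cat > h.py <<'E'
import numpy as np, cv2
from scipy.spatial.transform import Rotation as R
from station import ctrl, eyes, spotter
def K(p):
    h=p["image"].shape[0]; f=h/2/np.tan(np.radians(p["vertical_fov"])/2)
    return np.array([[f,0,p["cx"]],[0,f,p["cy"]],[0,0,1.]])
def proj(p,X):
    return cv2.projectPoints(np.array(X,float).reshape(-1,1,3),np.array(p["rvec"],float),np.array(p["tvec"],float),K(p),np.array(p["dist"],float))[0].reshape(-1,2)
def ray(p,u,v):
    n=cv2.undistortPoints(np.array([[[u,v]]],float),K(p),np.array(p["dist"],float)).ravel()
    Rm=cv2.Rodrigues(np.array(p["rvec"],float))[0]; t=np.array(p["tvec"],float).ravel()
    return -Rm.T@t, Rm.T@np.array([n[0],n[1],1])
def atz(p,u,v,z):
    c,d=ray(p,u,v); return c+d*(z-c[2])/d[2]
def save(p,n): cv2.imwrite(f"pics/{n}.png",p["image"][:,:,::-1])
def fmt(a): return np.round(np.array(a,float),4).tolist()
E
python3 - <<'E'
from h import *
for n in("side","top"):
    p=eyes.get_image(n); save(p,n+"0"); print(n,p["vertical_fov"],fmt(ray(p,320,200)[0]))
    for q in ["analyser","aperture","guard_tab","stand","stylus","stylus_tip","stylus_grip","strip_tube_1","marker","tape_roll","cover_box","timer","petri_dish_1","tally_counter","spirit_bottle"]:
        print(q,[(fmt(d["centre"]),round(d["confidence"],2)) for d in spotter.mark_of(q,p)[:2]])
o=ctrl.get_obs(); print({k:fmt(v) for k,v in o.items()})
E
```

```text
pics
side 57.530516585073705 [0.1744, 0.9603, 0.8733]
analyser [([0.5001, 0.2089, 0.0014], 0.91)]
aperture [([0.5084, 0.1758, 0.0823], 0.87)]
guard_tab [([0.5118, 0.1745, 0.0987], 0.72), ([0.5018, 0.2089, 0.0029], 0.46)]
stand [([0.5483, -0.1561, -0.0006], 0.49)]
stylus [([0.38, -0.374, 0.0011], 0.19)]
stylus_tip []
stylus_grip [([0.5518, -0.1558, 0.117], 0.51), ([0.3287, 0.1273, -0.0], 0.38)]
strip_tube_1 [([0.7147, -0.2542, 0.0024], 0.59)]
marker [([0.4665, -0.0046, 0.0029], 0.58)]
tape_roll [([0.3343, 0.1242, 0.0007], 0.77)]
cover_box [([0.3258, -0.124, 0.005], 0.88)]
timer [([0.7293, 0.2207, -0.0016], 0.54)]
petri_dish_1 [([0.4674, 0.4464, -0.0013], 0.77)]
tally_counter [([0.3818, -0.3736, -0.0003], 0.65), ([0.5114, 0.175, 0.1011], 0.36)]
spirit_bottle [([0.7473, 0.0176, -0.006], 0.87)]
top 48.02107580445401 [-0.4223, 0.2626, 1.3546]
analyser [([0.5005, 0.2049, -0.0027], 0.78)]
aperture [([0.5075, 0.1731, 0.0816], 0.58)]
guard_tab [([0.5064, 0.1759, 0.1], 0.44), ([0.5012, 0.2074, -0.0043], 0.39)]
stand []
stylus [([0.5009, 0.2075, -0.0028], 0.65)]
stylus_tip []
stylus_grip []
strip_tube_1 []
marker [([0.4685, -0.0014, -0.0006], 0.41), ([0.5071, 0.1793, 0.1031], 0.37)]
tape_roll [([0.3309, 0.1253, 0.0007], 0.68)]
cover_box [([0.3245, -0.1277, 0.002], 0.87), ([0.4972, 0.2085, -0.0053], 0.75)]
timer [([0.7309, 0.2176, -0.0005], 0.46)]
petri_dish_1 [([0.4615, 0.4405, 0.0034], 0.76)]
tally_counter [([0.3797, -0.3784, 0.0004], 0.66)]
spirit_bottle [([0.7423, 0.0214, -0.0007], 0.83)]
{'t': 1.6, 'q': [-1.301, 0.0527, 1.6129, -0.0, 1.476, -0.119], 'dq': [0.0008, 0.0013, -0.0004, -0.0005, -0.0008, -0.0], 'effort': [0.0, -39.3672, -37.0451, -0.0001, 0.0006, 0.0], 'tool_pos': [0.2369, -0.5783, 0.4047], 'tool_rot': [-3.0824, -0.6068, 0.0], 'contact_force': [-0.5162, -0.2904, -0.152], 'wrist_torque': [-0.0493, 0.0587, -0.0011], 'opening': 0.0854}
```

View pics/side0.png

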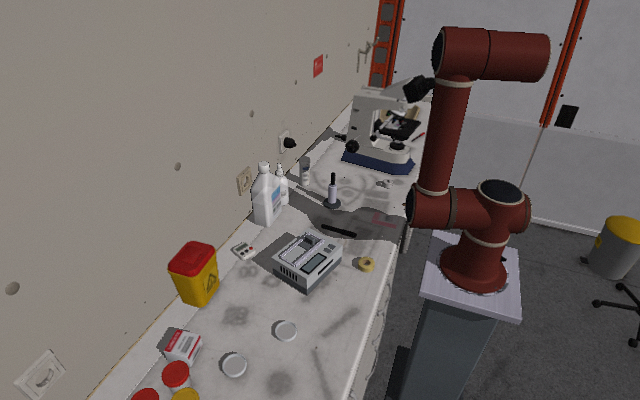

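View pics/top0.png

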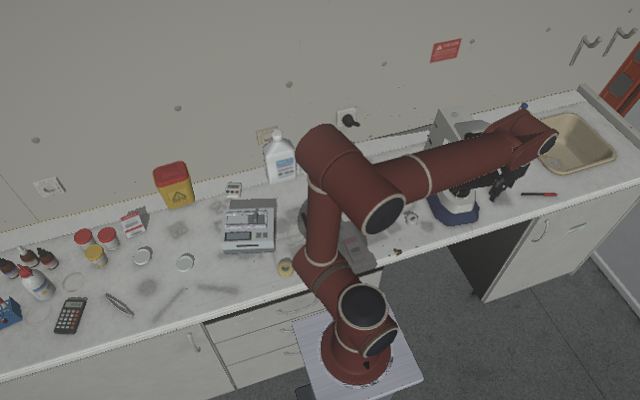

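```bash
python3 - <<'E'
import cv2,numpy as np
a=cv2.imread("pics/side0.png");b=cv2.imread("pics/top0.png")
c=cv2.resize(a[220:300,260:355],None,fx=6,fy=6,interpolation=cv2.INTER_CUBIC)
d=cv2.resize(b[190:260,210:285],None,fx=7,fy=7,interpolation=cv2.INTER_CUBIC)
e=cv2.resize(a[150:245,280:400],None,fx=6,fy=6,interpolation=cv2.INTER_CUBIC)
for n,i in(("c",c),("d",d),("e",e)): cv2.imwrite(f"pics/{n}0.png",i)
E
```

```text
(no output)
```

View pics/c0.png

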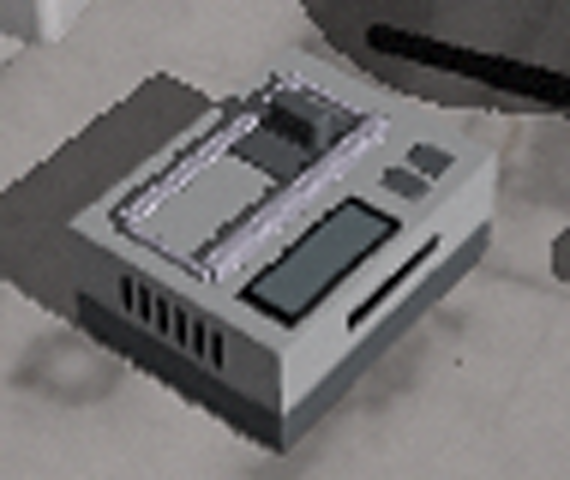

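View pics/d0.png

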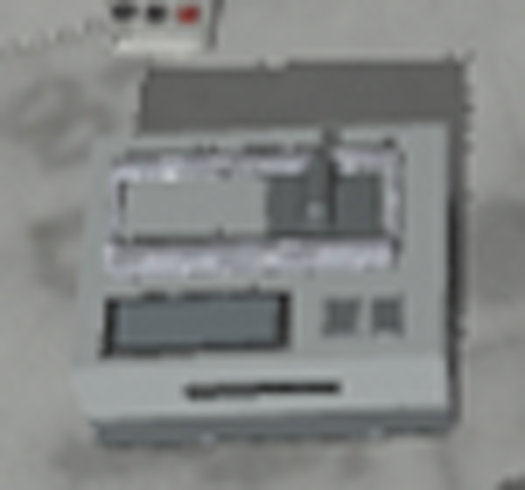

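View pics/e0.png

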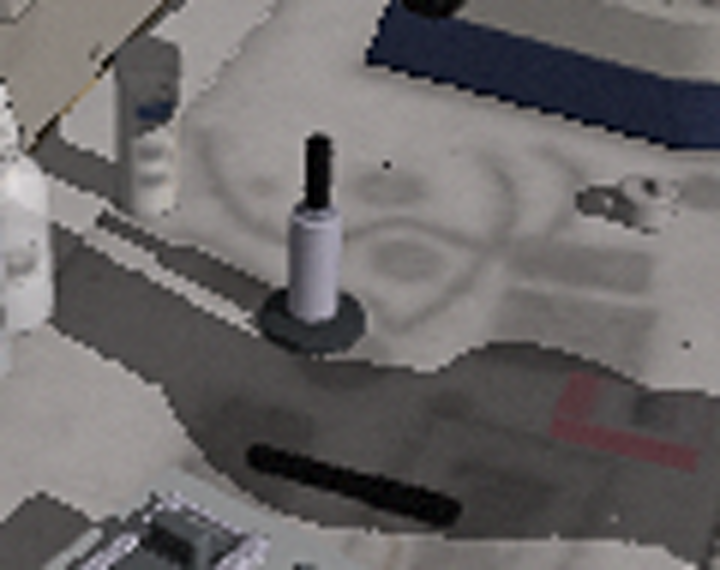

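```bash
python3 - <<'E'
from h import *
from scipy.optimize import least_squares
s=eyes.get_image("side");t=eyes.get_image("top")
f=lambda x,y,k,ox,oy:((x+.5)/k-.5+ox,(y+.5)/k-.5+oy)
S=[f(x,y,6,260,220) for x,y in((70,225),(283,355),(497,155),(290,52),(285,450))]
for q in S[:4]: print("S",fmt(atz(s,*q,.08)))
T=[f(x,y,7,210,190) for x,y in((100,142),(450,122))]
for q in T: print("T",fmt(atz(t,*q,.08)))
# fit pose: model corners
MS=np.array([[.07,.09,.08],[-.07,.09,.08],[-.07,-.09,.08],[.07,-.09,.08],[-.07,.09,0]])
MT=np.array([[.07,.09,.08],[.07,-.09,.08]])
def W(v,M): 
    c,s_=np.cos(v[2]),np.sin(v[2]); return M@np.array([[c,s_,0],[-s_,c,0],[0,0,1]])+[v[0],v[1],0]
r=least_squares(lambda v:np.r_[(proj(s,W(v,MS))-S).ravel(),(proj(t,W(v,MT))-T).ravel()],[.5,.207,0])
print(r.x,np.round(r.fun,1)); v=r.x
print("ap",W(v,np.array([[.015,-.03,.08]])))
# stylus: top of handle, collar in side crop e
for z,(x,y) in ((.145,(318,138)),(.095,(317,206)),(.09,(315,215))):
    print(z,fmt(atz(s,*f(x,y,6,280,150),z)))
st=np.array([.55,-.156,0])
for p,n,o in((s,"side",(260,150,360,300)),):
    im=p["image"][:,:,::-1].copy(); im=cv2.resize(im,None,fx=4,fy=4)
    for X in W(v,np.vstack([MS,[[.015,-.03,.08],[.015,-.03,.084],[.015,-.03,.108]]])): 
        u=proj(p,X)[0]; cv2.circle(im,tuple(np.int32(u*4+2)),3,(0,0,255),1)
    for z in(0,.09,.145):
        u=proj(p,st+[0,0,z])[0]; cv2.circle(im,tuple(np.int32(u*4+2)),3,(0,255,0),1)
    cv2.imwrite("pics/ov.png",im[150*4:300*4,260*4:380*4])
for q in ["stylus_grip","stand","aperture","guard_tab","analyser"]:
    for p in(s,t): print(q,[(fmt(d["centre"]),round(d["confidence"],2)) for d in spotter.mark_of(q,p)[:2]])
E
```

```text
S [0.5952, 0.27, 0.08]
S [0.4607, 0.3091, 0.08]
S [0.4107, 0.1382, 0.08]
S [0.5449, 0.1025, 0.08]
T [0.5864, 0.2709, 0.08]
T [0.5408, 0.0995, 0.08]
[ 0.50244285  0.20311962 -0.2779453 ] [ 0.1  0.2  0.3  0.   0.3 -0.5  0.5 -0.9  0.2  2.3 -0.3 -1.7  0.3 -1.1]
ap [[0.50863575 0.17015527 0.08      ]]
0.145 [0.5555, -0.1637, 0.145]
0.095 [0.5537, -0.1617, 0.095]
0.09 [0.5538, -0.1584, 0.09]
stylus_grip [([0.5508, -0.1529, 0.1185], 0.61)]
stylus_grip []
stand [([0.5518, -0.1577, 0.118], 0.73), ([0.5498, -0.1535, -0.0036], 0.48)]
stand []
aperture [([0.4676, 0.0013, 0.0037], 0.75), ([0.5073, 0.1726, 0.0815], 0.66)]
aperture [([0.5067, 0.1689, 0.079], 0.62)]
guard_tab [([0.5149, 0.1746, 0.098], 0.52), ([0.7294, 0.2225, -0.0005], 0.18)]
guard_tab [([0.5066, 0.1778, 0.0984], 0.52)]
analyser [([0.5024, 0.2064, 0.0059], 0.88)]
analyser [([0.4988, 0.2059, -0.0029], 0.59)]
```

View pics/ov.png

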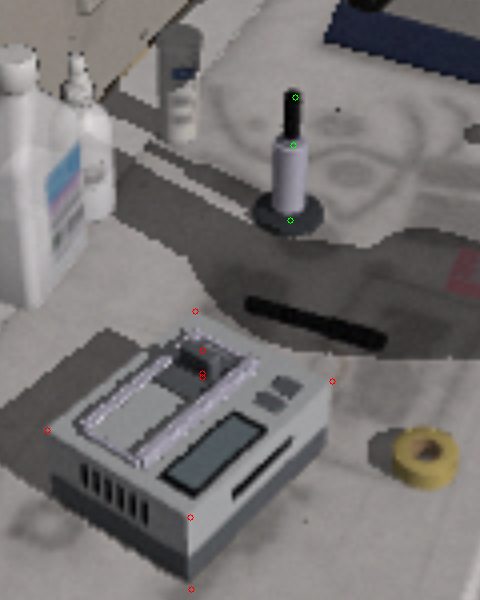

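```bash
cat >> h.py <<'E'
def delta(target,yaw=-0.278):
    "remaining motion to target TCP pos, tool down with tool-x at yaw: (turn rad, shift mm) in tool axes"
    o=ctrl.get_obs(); r=R.from_rotvec(o["tool_rot"])
    c,s=np.cos(yaw),np.sin(yaw)
    G=R.from_matrix(np.array([[c,s,0],[s,-c,0],[0,0,-1.]]))
    d=np.array(target)-o["tool_pos"]
    print("t",round(float(o["t"]),2),"pos",fmt(o["tool_pos"]),"turn",fmt((r.inv()*G).as_rotvec()),"shift mm",np.round(1000*r.inv().apply(d),1).tolist(),
      "goalframe shift",np.round(1000*G.inv().apply(d),1).tolist(),"F",fmt(o["contact_force"]),"open",fmt(o["opening"]))
E
python3 -m crank '[[0,0,0.111,0,0,-3,0],[0,0,0.111,0,0,-3,0],[0,0,0.111,0,0,-3,0],[0,0,0.111,0,0,-3,0],[0,0,0.111,0,0,0,0],[0,0,0.111,0,0,0,0]]' 20
python3 -c "
from h import *
delta([.5086,.171,.40])"
```

```text
t: 2.7
tool_pos: [0.2369, -0.5783, 0.4169]
tool_rot: [-3.104, 0.481, 0.0]
contact_force: [0.3, -0.2, -1.3]
opening: 0.0424
t 2.7 pos [0.2369, -0.5783, 0.4169] turn [-0.0006, 0.0004, -0.0292] shift mm [32.4, -796.3, 17.4] goalframe shift [55.6, -795.1, 16.9] F [0.3097, -0.2386, -1.2914] open 0.0424
```

```bash
python3 -m crank '[[0,0,-0.03,2,-38,0,0],[0,0,0,2,-40,0,0],[0,0,0,2,-40,0,0],[0,0,0,3,-40,0,0],[0,0,0,3,-40,0,0],[0,0,0,3,-40,0,0],[0,0,0,3,-40,0,0],[0,0,0,3,-40,0,0]]' && python3 -c "
from h import *
delta([.5086,.171,.40])"
```

```text
t: 3.37
tool_pos: [0.3469, -0.2742, 0.4153]
tool_rot: [3.107, -0.46, 0.001]
contact_force: [1.6, -0.3, 0.6]
opening: 0.0424
t 3.37 pos [0.3469, -0.2742, 0.4153] turn [0.0006, -0.0004, -0.0161] shift mm [25.7, -472.9, 15.0] goalframe shift [33.3, -472.4, 15.3] F [1.6055, -0.3153, 0.5922] open 0.0424
```

```bash
python3 -m crank '[[0,0,-0.008,4,-41,0,0],[0,0,-0.008,4,-41,0,0],[0,0,0,4,-41,0,0],[0,0,0,4,-41,0,0],[0,0,0,3,-41,2,0],[0,0,0,3,-41,2,0],[0,0,0,3,-41,2,0],[0,0,0,3,-41,2,0]]' && python3 -c "
from h import *
delta([.5086,.171,.40])"
```

```text
t: 4.03
tool_pos: [0.4619, 0.039, 0.4106]
tool_rot: [3.107, -0.438, 0.02]
contact_force: [0.8, -1.5, 0.6]
opening: 0.0428
t 4.03 pos [0.4619, 0.039, 0.4106] turn [0.0018, -0.0132, -0.0019] shift mm [8.3, -139.8, 10.5] goalframe shift [8.7, -139.8, 10.6] F [0.8092, -1.5468, 0.6137] open 0.0428
```

```bash
python3 -m crank '[[0,-0.006,0,2,-38,8,0],[0,-0.006,0,2,-38,14,0],[0,0,0,2,-36,14,0],[0,0,0,2,-22,14,0],[0,0,0,0,0,15,0],[0,0,0,0,0,0,0]]' && python3 - <<'E'
from h import *
delta([.5086,.171,.265])
for n in("side","top"):
    p=eyes.get_image(n); save(p,n+"1")
    u=np.int32(proj(p,[.509,.171,.1])[0]); i=p["image"][:,:,::-1]
    print(n,u)
    for q in("aperture","guard_tab"):print(q,[(fmt(d["centre"]),round(d["confidence"],2)) for d in spotter.mark_of(q,p)[:2]])
    cv2.imwrite(f"pics/{n}1c.png",cv2.resize(i[u[1]-60:u[1]+50,u[0]-60:u[0]+60],None,fx=5,fy=5,interpolation=cv2.INTER_CUBIC))
E
```

```text
t: 4.53
tool_pos: [0.5084, 0.1801, 0.346]
tool_rot: [-3.112, 0.42, -0.012]
contact_force: [-0.9, -0.9, -1.0]
opening: 0.0424
t 4.53 pos [0.5084, 0.1801, 0.346] turn [-0.0023, -0.0076, 0.01] shift mm [2.0, 8.9, 81.0] goalframe shift [2.7, 8.7, 81.0] F [-0.9079, -0.9358, -0.9718] open 0.0424
side [309 239]
aperture [([0.507, 0.1755, 0.082], 0.55), ([0.3329, 0.1262, -0.0021], 0.43)]
guard_tab [([0.5121, 0.1752, 0.0975], 0.69)]
top [255 215]
aperture [([0.5048, 0.1724, 0.0799], 0.63)]
guard_tab [([0.5074, 0.1782, 0.0992], 0.58)]
```

View pics/side1c.png

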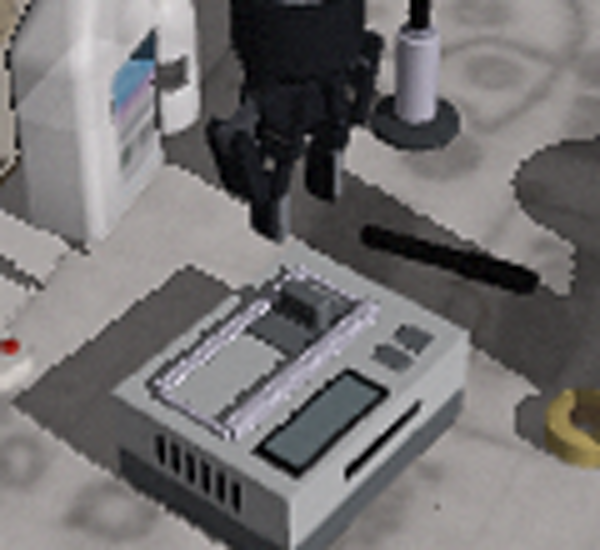

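View pics/top1c.png

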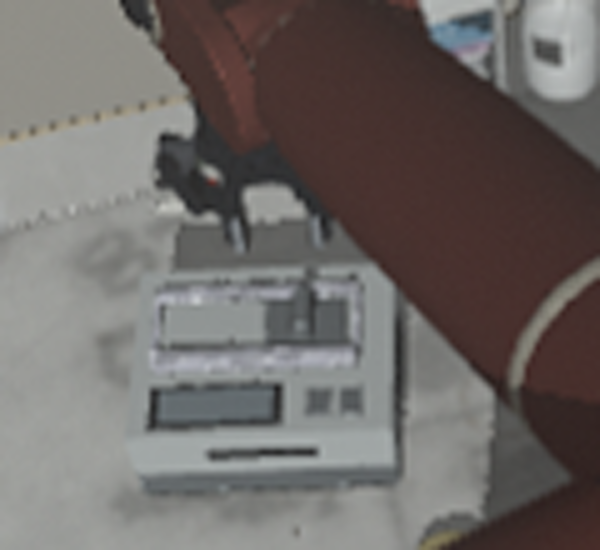

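```bash
python3 -m crank '[[0,-0.006,0.008,1,4,14,0],[0,0,0,1,3,20,0],[0,0,0,0,0,14,0],[0,0,0,0,0,6,0],[0,0,0,0,0,0,0]]' && python3 - <<'E'
from h import *
delta([.5086,.173,.265])
for n in("side","top"):
    p=eyes.get_image(n)
    u=np.int32(proj(p,[.509,.171,.1])[0]); i=p["image"][:,:,::-1]
    cv2.imwrite(f"pics/{n}2c.png",cv2.resize(i[u[1]-50:u[1]+40,u[0]-50:u[0]+50],None,fx=6,fy=6,interpolation=cv2.INTER_CUBIC))
E
```

```text
t: 5.25
tool_pos: [0.5113, 0.1671, 0.298]
tool_rot: [-3.102, 0.448, -0.028]
contact_force: [-0.1, -0.5, -0.3]
opening: 0.0434
t 5.25 pos [0.5113, 0.1671, 0.298] turn [-0.0098, -0.0167, -0.0088] shift mm [-4.8, -4.6, 33.0] goalframe shift [-4.2, -5.0, 33.0] F [-0.1169, -0.471, -0.2559] open 0.0434
```

View pics/side2c.png

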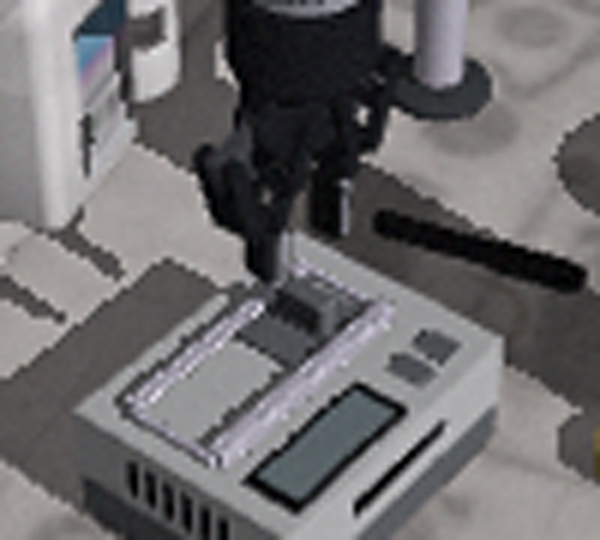

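View pics/top2c.png

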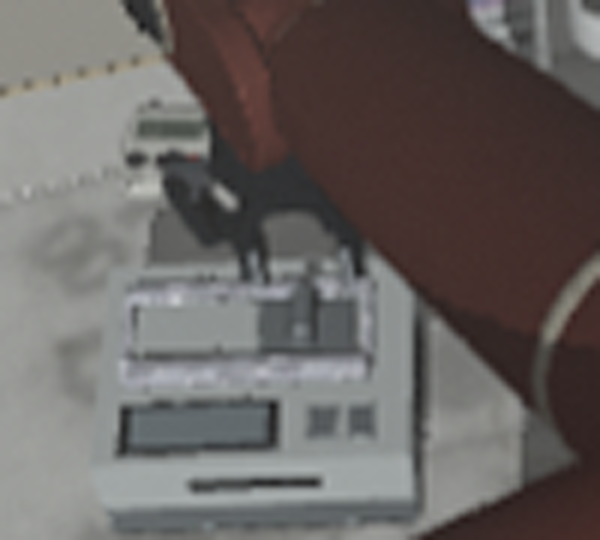

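```bash
python3 -m crank '[[-0.009,-0.016,-0.008,-3,-4,4,0],[0,0,0,-1,0,12,0],[0,0,0,0,0,12,0],[0,0,0,0,0,8,0],[0,0,0,0,0,0,0]]' && python3 -c "
from h import *
delta([.5086,.173,.265])"
```

```text
t: 5.77
tool_pos: [0.51, 0.1732, 0.2636]
tool_rot: [-3.109, 0.434, -0.011]
contact_force: [0.7, -0.2, -0.7]
opening: 0.0429
t 5.77 pos [0.51, 0.1732, 0.2636] turn [-0.0037, -0.0065, 0.0005] shift mm [-1.3, 0.6, -1.5] goalframe shift [-1.3, 0.6, -1.4] F [0.6632, -0.1536, -0.6676] open 0.0429
```

```bash
python3 -m crank '[[0,0,0,0,0,-1,0.6],[0,0,0,0,0,0,1],[0,0,0,0,0,0,1],[0,0,0,0,0,0,1],[0,0,0,0,0,0,1],[0,0,0,0,0,0,1]]' 20 && python3 -c "
from h import *
delta([.5086,.173,.265])"
```

```text
t: 6.27
tool_pos: [0.5096, 0.1733, 0.2632]
tool_rot: [-3.109, 0.435, -0.007]
contact_force: [0.5, -0.2, -1.5]
opening: 0.0113
t 6.27 pos [0.5096, 0.1733, 0.2632] turn [-0.0028, -0.0042, 0.0001] shift mm [-0.9, 0.6, -1.9] goalframe shift [-0.9, 0.6, -1.8] F [0.509, -0.1865, -1.5049] open 0.0113
```

```bash
python3 -m crank '[[0,0,0,0,-8,0,1],[0,0,0,0,-10,0,1],[0,0,0,0,-10,0,1],[0,0,0,0,-10,0,1],[0,0,0,0,-8,0,1],[0,0,0,0,0,0,1]]' && python3 -c "
from h import *
delta([.5096,.1733,.2632])"
```

```text
t: 6.77
tool_pos: [0.5235, 0.2216, 0.2632]
tool_rot: [3.111, -0.435, 0.007]
contact_force: [-0.5, -1.8, -1.2]
opening: 0.0115
t 6.77 pos [0.5235, 0.2216, 0.2632] turn [0.0, -0.0048, -0.0] shift mm [-0.2, 50.2, -0.0] goalframe shift [-0.2, 50.2, -0.0] F [-0.5249, -1.7617, -1.1676] open 0.0115
```

```bash
python3 -m crank '[[0,0,0,0,-6,0,1],[0,0,0,0,-4,0,1],[0,0,0,0,-3,0,1],[0,0,0,0,0,0,1]]' && python3 -c "
from h import *
delta([.5096,.1733,.2632])"
```

```text
t: 7.1
tool_pos: [0.5273, 0.233, 0.2632]
tool_rot: [3.095, -0.43, 0.001]
contact_force: [0.1, 2.0, -2.2]
opening: 0.0116
t 7.1 pos [0.5273, 0.233, 0.2632] turn [0.0169, -0.0028, 0.0022] shift mm [-0.7, 62.3, 1.0] goalframe shift [-0.6, 62.3, -0.0] F [0.1437, 2.0173, -2.226] open 0.0116
```

```bash
python3 -m crank '[[0,0,0,0,0,0,0.2],[0,0,0,0,0,0,0.2],[0,0,0,0,0,0,0.2],[0.016,0,0,0,0,-20,0.2],[0,0,0,0,0,-30,0.2],[0,0,0,0,10,-30,0],[0,0,0,0,30,0,0],[0,0,0,0,30,0,0]]' && python3 - <<'E'
from h import *
delta([.5096,.1733,.2632])
for n in("side","top"):
    p=eyes.get_image(n); i=p["image"][:,:,::-1]
    for q in("aperture","guard_tab","stylus_grip","button_top","analyser"):print(n,q,[(fmt(d["centre"]),round(d["confidence"],2)) for d in spotter.mark_of(q,p)[:2]])
    u=np.int32(proj(p,[.509,.2,.09])[0]); 
    print(u-[40,35])
    cv2.imwrite(f"pics/{n}3c.png",cv2.resize(i[u[1]-35:u[1]+35,u[0]-40:u[0]+40],None,fx=8,fy=8,interpolation=cv2.INTER_CUBIC))
E
```

```text
t: 7.77
tool_pos: [0.5085, 0.17, 0.3471]
tool_rot: [-3.107, 0.419, -0.006]
contact_force: [-0.1, -0.6, -1.2]
opening: 0.0427
t 7.77 pos [0.5085, 0.17, 0.3471] turn [-0.0072, -0.0028, 0.0101] shift mm [-0.0, -2.9, 83.9] goalframe shift [0.2, -3.5, 83.9] F [-0.0896, -0.5603, -1.2438] open 0.0427
side aperture [([0.508, 0.1725, 0.0812], 0.59)]
side guard_tab [([0.5305, 0.2323, 0.1001], 0.55)]
side stylus_grip [([0.554, -0.1563, 0.1192], 0.37)]
side button_top []
side analyser [([0.5004, 0.208, 0.0033], 0.76)]
[266 212]
top aperture [([0.5108, 0.1724, 0.0783], 0.61), ([0.3777, -0.3781, 0.0016], 0.18)]
top guard_tab [([0.5226, 0.2317, 0.101], 0.72)]
top stylus_grip [([0.5547, -0.159, 0.1223], 0.41)]
top button_top [([0.5239, 0.2336, 0.0983], 0.51)]
top analyser [([0.5012, 0.2044, -0.0007], 0.74)]
[208 184]
```

View pics/side3c.png

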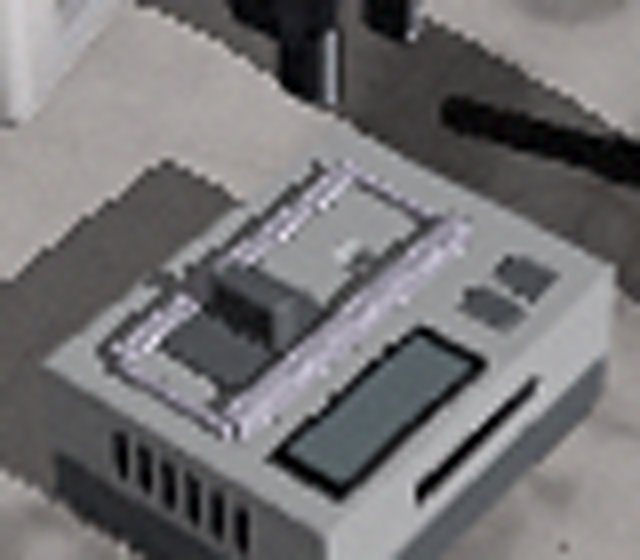

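View pics/top3c.png

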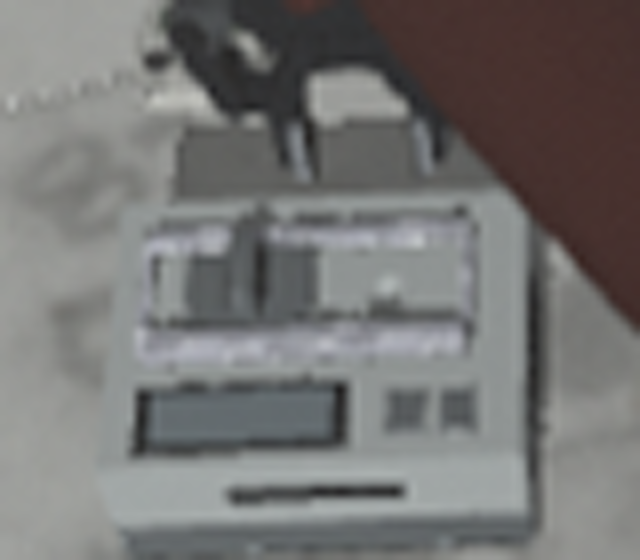

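```bash
python3 - <<'E'
from h import *
def W(M,v=(.5024,.2031,-.278)):
    c,s_=np.cos(v[2]),np.sin(v[2]); return np.array(M,float)@np.array([[c,s_,0],[-s_,c,0],[0,0,1]])+[v[0],v[1],0]
th=np.linspace(0,2*np.pi,60)
for n in("side","top"):
    p=eyes.get_image(n); i=p["image"][:,:,::-1]
    u0=np.int32(proj(p,[.509,.2,.09])[0])-[40,35]
    im=cv2.resize(i[u0[1]:u0[1]+70,u0[0]:u0[0]+80],None,fx=8,fy=8,interpolation=cv2.INTER_CUBIC)
    def pl(M,col): cv2.polylines(im,[np.int32((proj(p,W(M))-u0+.5)*8-.5)],False,col,1)
    pl(np.c_[.015+.0065*np.cos(th),-.03+.0065*np.sin(th),0*th+.08],(0,0,255))
    for g,c in((.06,(0,255,0)),(.05,(255,0,255))):
        y=-.03+g
        pl([[.041,y-.028,.084],[.041,y+.028,.084],[-.011,y+.028,.084],[-.011,y-.028,.084],[.041,y-.028,.084]],c)
        pl([[.032,y-.006,.108],[.032,y+.006,.108],[-.002,y+.006,.108],[-.002,y-.006,.108],[.032,y-.006,.108]],c)
    cv2.imwrite(f"pics/{n}4c.png",im)
E
```

```text
(no output)
```

View pics/side4c.png

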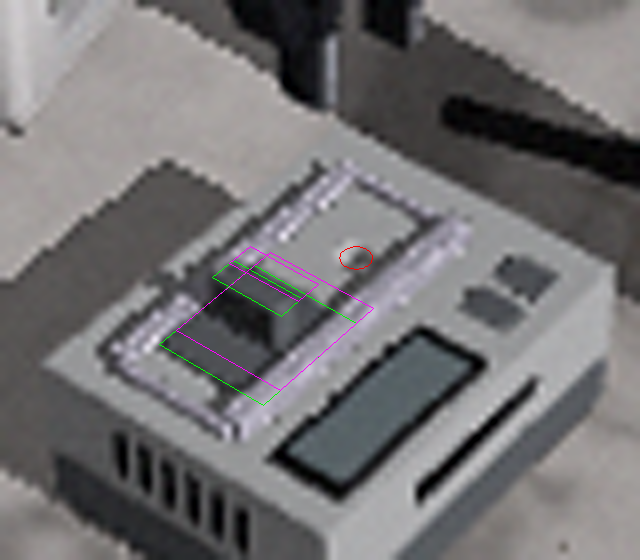

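View pics/top4c.png

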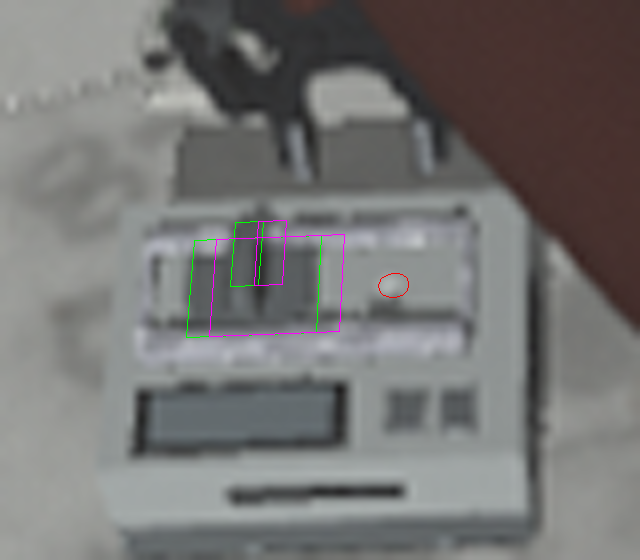

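```bash
python3 - <<'E'
from h import *
for n in("side","top"):
    p=eyes.get_image(n); i=p["image"][:,:,::-1]; save(p,n+"5")
    u0=np.int32(proj(p,[.509,.2,.09])[0])-[40,35]
    x,y={"side":(354,256),"top":(386,291)}[n]
    print(n,"hole",fmt(atz(p,(x+.5)/8-.5+u0[0],(y+.5)/8-.5+u0[1],.08)))
    u1=np.int32(proj(p,[.553,-.158,.09])[0])-[25,30]; print(u1)
    im=cv2.resize(i[u1[1]:u1[1]+60,u1[0]:u1[0]+50],None,fx=10,fy=10,interpolation=cv2.INTER_CUBIC)
    for c,X in(((0,0,255),[.553,-.158]),):
        for z in(0.0,.09,.12,.145):
            a=np.int32((proj(p,[*X,z])[0]-u1+.5)*10-.5); cv2.circle(im,tuple(a),3,c,1)
    cv2.imwrite(f"pics/{n}5c.png",im)
E
```

```text
side hole [0.5098, 0.1695, 0.08]
[307 155]
top hole [0.5068, 0.1741, 0.08]
[315 154]
```

View pics/side5c.png

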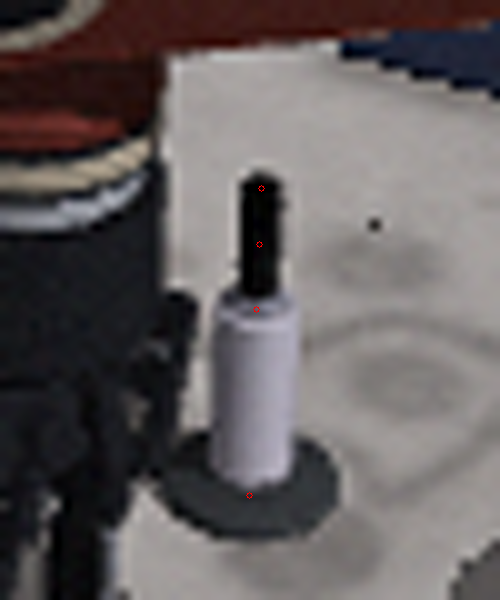

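View pics/top5c.png

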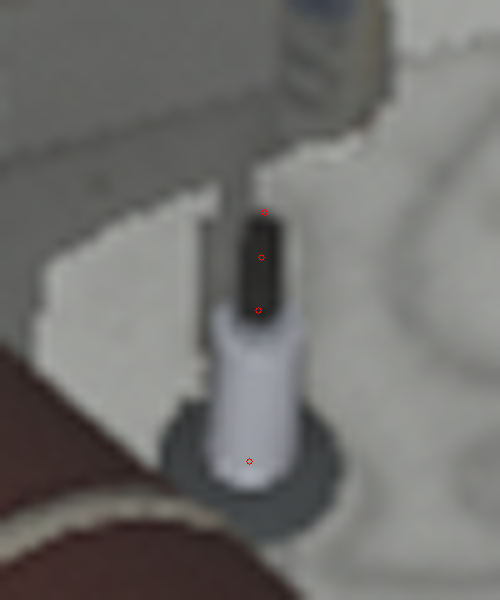

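```bash
python3 -m crank '[[-0.007,-0.003,0.01,10,38,-10,0],[0,0,0,15,40,-8,0],[0,0,0,15,40,0,0],[0,0,0,15,40,0,0],[0,0,0,15,40,0,0],[0,0,0,15,40,0,0],[0,0,0,15,30,0,0],[0,0,0,8,10,0,0]]' && python3 -c "
from h import *
delta([.553,-.158,.275])"
```

```text
t: 9.23
tool_pos: [0.5364, -0.1278, 0.3649]
tool_rot: [3.112, -0.422, 0.001]
contact_force: [-0.2, -0.5, -0.5]
opening: 0.0427
t 9.23 pos [0.5364, -0.1278, 0.3649] turn [0.0013, -0.0009, 0.0087] shift mm [24.0, 24.6, 89.9] goalframe shift [24.3, 24.5, 89.9] F [-0.1516, -0.5158, -0.5309] open 0.0427
```

```bash
python3 -m crank '[[0,0,0.008,12,12,0,0],[0,0,0,10,9,0,0],[0,0,0,2,2,0,0],[0,0,0,0,0,8,0],[0,0,0,0,0,0,0]]' && python3 - <<'E'
from h import *
delta([.553,-.158,.275])
for n in("side","top"):
    p=eyes.get_image(n); i=p["image"][:,:,::-1]
    u1=np.int32(proj(p,[.553,-.158,.12])[0])-[35,35]
    cv2.imwrite(f"pics/{n}6c.png",cv2.resize(i[u1[1]:u1[1]+70,u1[0]:u1[0]+70],None,fx=8,fy=8,interpolation=cv2.INTER_CUBIC))
E
```

```text
t: 9.65
tool_pos: [0.5548, -0.1602, 0.3562]
tool_rot: [-3.11, 0.441, -0.001]
contact_force: [-0.8, 0.0, -1.0]
opening: 0.0426
t 9.65 pos [0.5548, -0.1602, 0.3562] turn [-0.0001, -0.0004, -0.0037] shift mm [-2.3, -1.6, 81.2] goalframe shift [-2.3, -1.6, 81.2] F [-0.8281, 0.0003, -1.0419] open 0.0426
```

View pics/side6c.png

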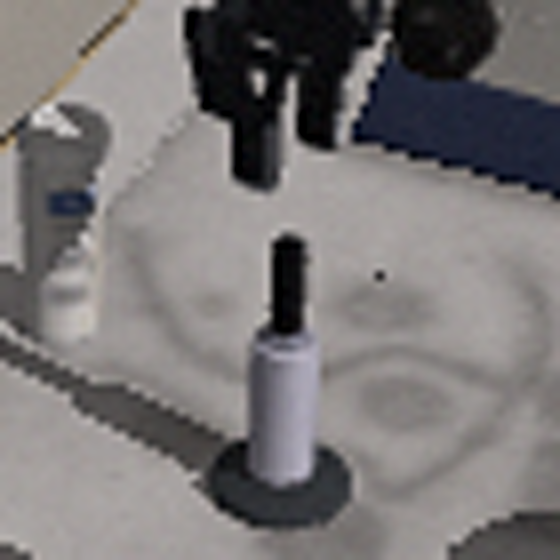

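View pics/top6c.png

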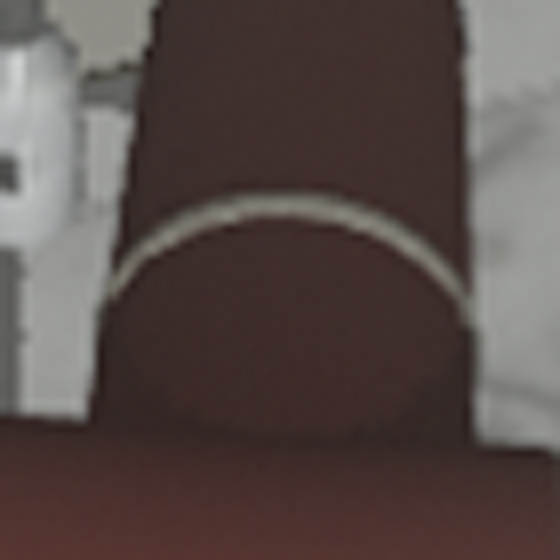

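```bash
python3 -m crank '[[0,0,0,-2,-1.5,12,0],[0,0,0,0,0,20,0],[0,0,0,0,0,20,0],[0,0,0,0,0,18,0],[0,0,0,0,0,8,0],[0,0,0,0,0,0,0]]' && python3 -c "
from h import *
delta([.553,-.158,.275])"
```

```text
t: 10.25
tool_pos: [0.5527, -0.1522, 0.2758]
tool_rot: [3.112, -0.429, 0.008]
contact_force: [0.3, 0.5, -0.5]
opening: 0.0429
t 10.25 pos [0.5527, -0.1522, 0.2758] turn [-0.0005, -0.0051, 0.0039] shift mm [1.8, 5.5, 0.8] goalframe shift [1.9, 5.5, 0.8] F [0.2924, 0.4997, -0.5427] open 0.0429
```

```bash
python3 -m crank '[[0,-0.004,0.003,2,5,0,0],[0,0,0,0,0,0,0]]' && python3 - <<'E'
from h import *
delta([.553,-.158,.275])
for n in("side",):
    p=eyes.get_image(n); i=p["image"][:,:,::-1]
    u1=np.int32(proj(p,[.553,-.158,.12])[0])-[35,35]
    cv2.imwrite(f"pics/{n}7c.png",cv2.resize(i[u1[1]:u1[1]+70,u1[0]:u1[0]+70],None,fx=8,fy=8,interpolation=cv2.INTER_CUBIC))
E
```

```text
t: 10.42
tool_pos: [0.553, -0.1568, 0.2753]
tool_rot: [-3.111, 0.432, 0.001]
contact_force: [0.2, -0.3, 0.3]
opening: 0.0429
t 10.42 pos [0.553, -0.1568, 0.2753] turn [-0.0007, 0.0006, 0.0023] shift mm [0.4, 1.2, 0.3] goalframe shift [0.4, 1.2, 0.3] F [0.2403, -0.3236, 0.2836] open 0.0429
```

View pics/side7c.png

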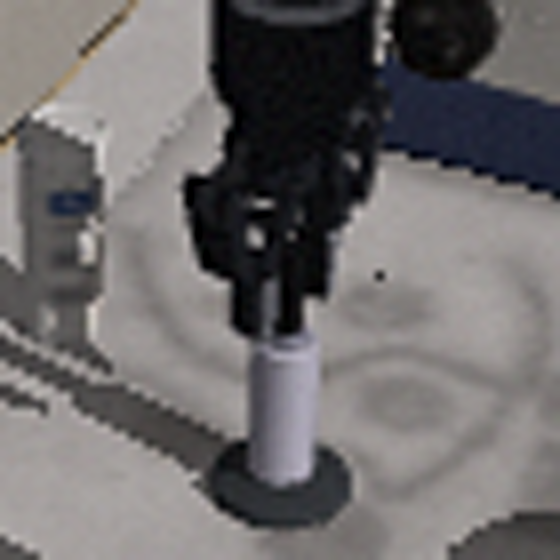

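```bash
python3 -m crank '[[0,0,0,0,1,0,0.5],[0,0,0,0,0,0,1],[0,0,0,0,0,0,1],[0,0,0,0,0,0,1],[0,0,0,0,0,0,1],[0,0,0,0,0,0,1]]' 80 && python3 -m crank '[[0,0,0,0,0,-4,1],[0,0,0,0,0,-10,1],[0,0,0,0,0,-15,1],[0,0,0,0,0,-20,1],[0,0,0,0,0,-20,1],[0,0,0,0,0,-20,1],[0,0,0,0,0,-20,1],[0,0,0,0,0,0,1]]' && python3 - <<'E'
from h import *
delta([.553,-.158,.275])
for n in("side",):
    p=eyes.get_image(n); i=p["image"][:,:,::-1]
    u1=np.int32(proj(p,[.553,-.158,.16])[0])-[35,35]
    cv2.imwrite(f"pics/{n}8c.png",cv2.resize(i[u1[1]:u1[1]+70,u1[0]:u1[0]+70],None,fx=8,fy=8,interpolation=cv2.INTER_CUBIC))
E
```

```text
t: 10.97
tool_pos: [0.5541, -0.1585, 0.2802]
tool_rot: [3.111, -0.433, 0.012]
contact_force: [-0.3, 0.9, -1.4]
opening: 0.014
t: 11.63
tool_pos: [0.5528, -0.1581, 0.3967]
tool_rot: [3.111, -0.433, 0.01]
contact_force: [-0.5, -0.9, 0.5]
opening: 0.0143
t 11.63 pos [0.5528, -0.1581, 0.3967] turn [-0.0002, -0.0064, 0.0017] shift mm [-0.6, -0.1, 121.7] goalframe shift [0.2, -0.2, 121.7] F [-0.4628, -0.8788, 0.4827] open 0.0143
```

View pics/side8c.png

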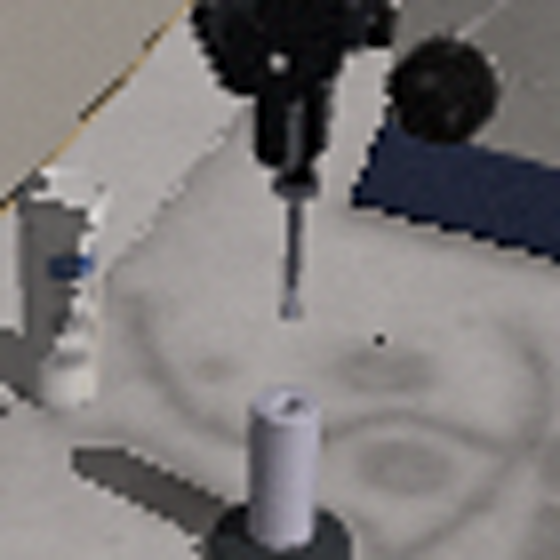

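```bash
python3 -m crank '[[0,-0.006,0,-14,-34,0,1],[0,0,0,-16,-38,0,1],[0,0,0,-16,-38,0,1],[0,0,0,-16,-38,0,1],[0,0,0,-16,-38,0,1],[0,0,0,-16,-36,0,1],[0,0,0,-16,-34,0,1],[0,0,0,-8,-14,0,1]]' && python3 -c "
from h import *
delta([.509,.1715,.37])"
```

```text
t: 12.35
tool_pos: [0.5099, 0.1402, 0.3843]
tool_rot: [3.107, -0.451, -0.021]
contact_force: [-0.1, 0.1, -1.3]
opening: 0.0142
t 12.35 pos [0.5099, 0.1402, 0.3843] turn [0.0034, 0.0132, -0.0103] shift mm [-9.6, -29.8, 14.3] goalframe shift [-9.5, -29.9, 14.3] F [-0.103, 0.1014, -1.2904] open 0.0142
```

```bash
python3 -m crank '[[0.003,0.012,-0.01,-5,-14,5,1],[0,0,0,-4,-12,5,1],[0,0,0,0,-2,3,1],[0,0,0,0,0,0,1],[0,0,0,0,0,0,1]]' && python3 -c "
from h import *
delta([.509,.1715,.37])"
```

```text
t: 12.77
tool_pos: [0.5052, 0.1752, 0.3631]
tool_rot: [3.11, -0.421, -0.018]
contact_force: [0.3, -0.8, -0.9]
opening: 0.0146
t 12.77 pos [0.5052, 0.1752, 0.3631] turn [0.005, 0.0109, 0.0089] shift mm [4.6, 2.6, -6.9] goalframe shift [4.7, 2.5, -6.9] F [0.3443, -0.7571, -0.9376] open 0.0146
```

```bash
python3 -m crank '[[0.005,0.010,0.008,4,2,0,1],[0,0,0,0,0,0,1],[0,0,0,0,0,0,1]]' && cat > look.py <<'E'
from h import *
import sys
k=sys.argv[1]
delta([.509,.1715,.37])
for n in("side","top"):
    p=eyes.get_image(n); i=p["image"][:,:,::-1]
    for q in("stylus_tip","stylus_grip","aperture"):print(n,q,[(fmt(d["centre"]),round(d["confidence"],2)) for d in spotter.mark_of(q,p)[:2]])
    u1=np.int32(proj(p,[.509,.1715,.11])[0])-[30,30]; print(u1)
    cv2.imwrite(f"pics/{n}{k}c.png",cv2.resize(i[u1[1]:u1[1]+60,u1[0]:u1[0]+60],None,fx=10,fy=10,interpolation=cv2.INTER_CUBIC))
E
python3 look.py 9
```

```text
t: 13.02
tool_pos: [0.5091, 0.1697, 0.3622]
tool_rot: [3.11, -0.44, -0.002]
contact_force: [-0.5, -0.8, -0.6]
opening: 0.0142
t 13.02 pos [0.5091, 0.1697, 0.3622] turn [0.001, 0.001, -0.0029] shift mm [-0.6, -1.6, -7.9] goalframe shift [-0.6, -1.7, -7.8] F [-0.5089, -0.7549, -0.6186] open 0.0142
side stylus_tip [([0.5024, 0.1723, 0.1017], 0.46)]
side stylus_grip [([0.5078, 0.1719, 0.1998], 0.51), ([0.4676, -0.0009, 0.0021], 0.29)]
side aperture [([0.5082, 0.1739, 0.0823], 0.68), ([0.5097, 0.1729, 0.2001], 0.31)]
[279 206]
top stylus_tip [([0.5059, 0.1732, 0.1035], 0.5), ([0.5537, -0.1542, 0.0002], 0.36)]
top stylus_grip [([0.511, 0.17, 0.2069], 0.65)]
top aperture [([0.5069, 0.1689, 0.0787], 0.61)]
[225 184]
```

View pics/side9c.png

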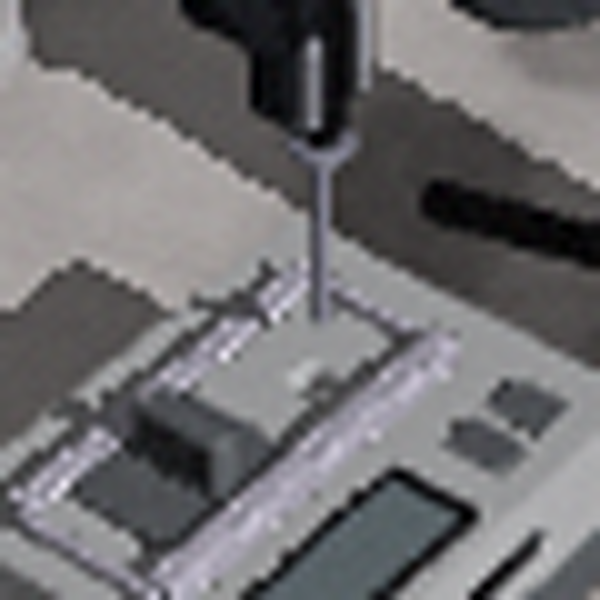

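View pics/top9c.png

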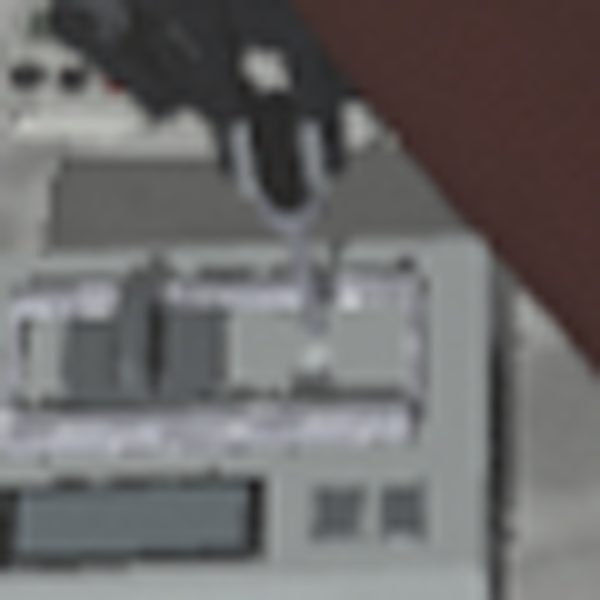

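```bash
python3 - <<'E'
from h import *
from scipy.optimize import least_squares
P={n:eyes.get_image(n) for n in("side","top")}
off={"side":(279,206),"top":(225,184)}
g=lambda n,x,y:np.array([(x+.5)/10-.5+off[n][0],(y+.5)/10-.5+off[n][1]])
tip={"side":g("side",320,320),"top":g("top",315,328)}
hol={"side":g("side",314,380),"top":g("top",314,366)}
for nm,d in(("tip",tip),("hole",hol)):
    r=least_squares(lambda X:np.r_[tuple(proj(P[n],X)[0]-d[n] for n in P)],[.509,.171,.09]); print(nm,fmt(r.x),np.round(r.fun,2))
    if nm=="tip": zt=r.x[2]
print({n:(fmt(atz(P[n],*tip[n],.102)),fmt(atz(P[n],*hol[n],.08))) for n in P})
th=np.linspace(0,2*np.pi,80)
for n in P:
    p=P[n];i=p["image"][:,:,::-1];o=np.array(off[n])+[20,22]
    im=cv2.resize(i[o[1]:o[1]+26,o[0]:o[0]+26],None,fx=20,fy=20,interpolation=cv2.INTER_CUBIC)
    im=np.hstack([im,im])
    c=atz(p,*hol[n],.08)
    cv2.polylines(im,[np.int32((proj(p,np.c_[c[0]+.0065*np.cos(th),c[1]+.0065*np.sin(th),0*th+.08])-o+.5)*20-.5)],True,(0,0,255),1)
    cv2.imwrite(f"pics/{n}hole.png",im[:, :800] if False else cv2.resize(im,(800,400)))
E
```

```text
tip [0.5053, 0.1707, 0.106] [ 0.41  0.52 -0.01 -0.73]
hole [0.5064, 0.1734, 0.0827] [ 0.36  0.46 -0.   -0.64]
{'side': ([0.5092, 0.1648, 0.102], [0.5094, 0.1692, 0.08]), 'top': ([0.5052, 0.1712, 0.102], [0.5057, 0.1739, 0.08])}
```

View pics/sidehole.png

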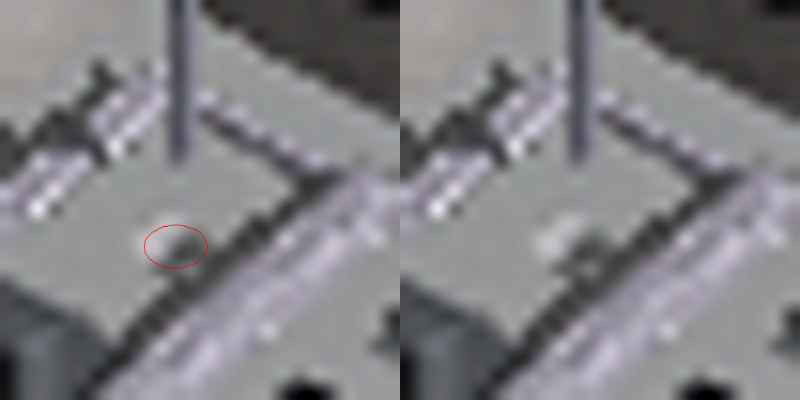

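View pics/tophole.png

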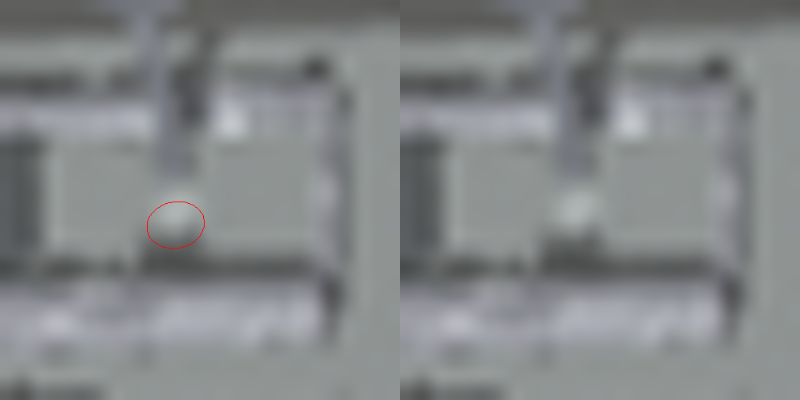

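```bash
python3 -m crank '[[0,0,-0.003,0,-2.5,4,1],[0,0,0,0,0,6,1],[0,0,0,0,0,4,1],[0,0,0,0,0,0,1]]' && python3 look.py 10
```

```text
t: 13.85
tool_pos: [0.5095, 0.1736, 0.3469]
tool_rot: [3.111, -0.431, -0.001]
contact_force: [-0.9, -0.1, -0.5]
opening: 0.0142
t 13.85 pos [0.5095, 0.1736, 0.3469] turn [0.0006, 0.0007, 0.0026] shift mm [0.1, 2.2, -23.1] goalframe shift [0.1, 2.2, -23.1] F [-0.8615, -0.1191, -0.526] open 0.0142
side stylus_tip [([0.5048, 0.1775, 0.0935], 0.6)]
side stylus_grip [([0.3334, 0.1259, 0.002], 0.64), ([0.5048, 0.1757, 0.1868], 0.47)]
side aperture [([0.5089, 0.1691, 0.079], 0.87)]
[279 206]
top stylus_tip [([0.5051, 0.1729, 0.0893], 0.55)]
top stylus_grip [([0.5119, 0.1694, 0.1933], 0.53)]
top aperture [([0.5062, 0.1697, 0.0764], 0.57), ([0.4628, 0.4431, -0.001], 0.52)]
[225 184]
```

View pics/side10c.png

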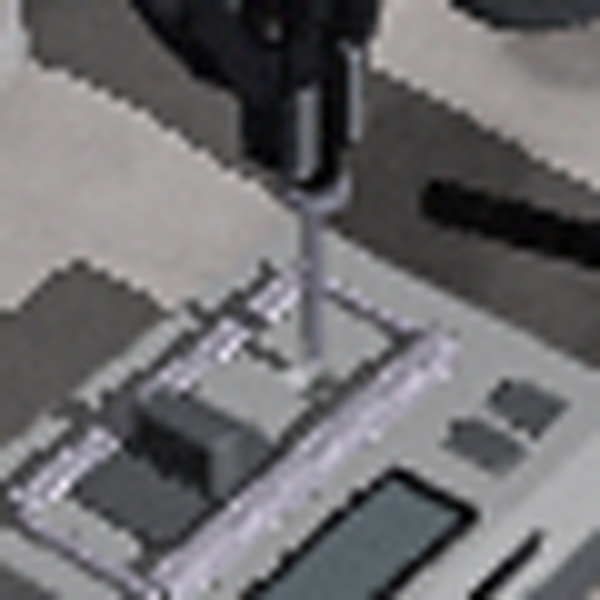

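View pics/top10c.png

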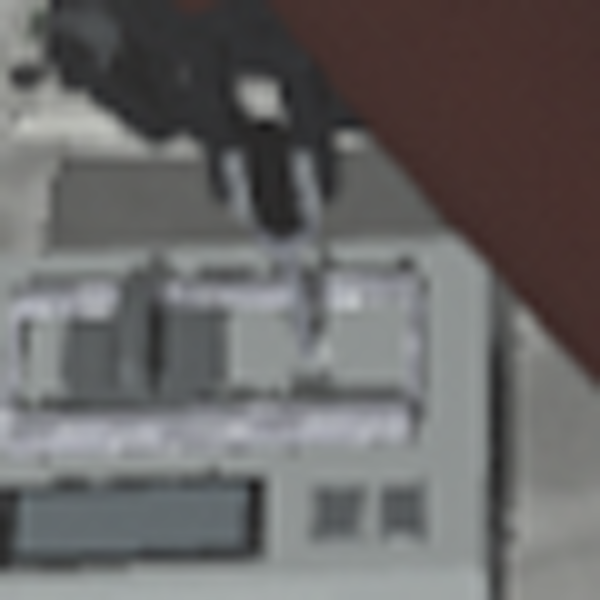

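```bash
cat > tri.py <<'E'
from h import *
from scipy.optimize import least_squares
import sys
P={n:eyes.get_image(n) for n in("side","top")}
off={"side":(279,206),"top":(225,184)}
g=lambda n,x,y:np.array([(x+.5)/10-.5+off[n][0],(y+.5)/10-.5+off[n][1]])
a=list(map(float,sys.argv[1:]))
for d in({"side":g("side",*a[:2]),"top":g("top",*a[2:4])},{"side":g("side",314,380),"top":g("top",314,366)}):
    r=least_squares(lambda X:np.r_[tuple(proj(P[n],X)[0]-d[n] for n in P)],[.509,.171,.09]); print(fmt(r.x),np.round(r.fun,2))
for n,o in off.items():
    im=P[n]["image"][:,:,::-1]
    cv2.imwrite(f"pics/z{n}{sys.argv[5]}.png",cv2.resize(im[o[1]+22:o[1]+48,o[0]+20:o[0]+46],None,fx=20,fy=20,interpolation=cv2.INTER_NEAREST))
E
python3 tri.py 312 362 308 352 1
```

```text
[0.5066, 0.1745, 0.0913] [ 0.36  0.46 -0.01 -0.64]
[0.5064, 0.1734, 0.0827] [ 0.36  0.46 -0.   -0.64]
```

View pics/zside1.png

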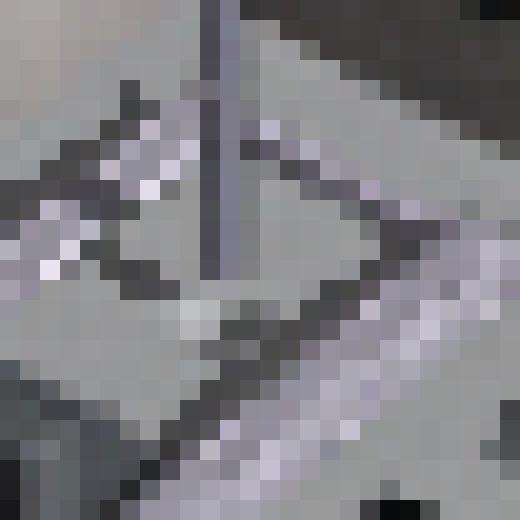

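View pics/ztop1.png

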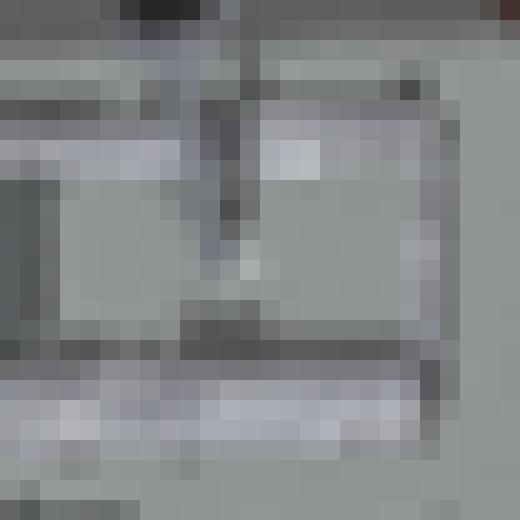

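```bash
python3 tri.py 310 359 306 350 1
```

```text
[0.507, 0.175, 0.0926] [ 0.4   0.51 -0.01 -0.7 ]
[0.5064, 0.1734, 0.0827] [ 0.36  0.46 -0.   -0.64]
```

```bash
python3 -m crank '[[0,0,0.002,0,1.5,0,1],[0,0,0,0,0,0,1],[0,0,0,0,0,3,1],[0,0,0,0,0,3,1],[0,0,0,0,0,0,1]]' && python3 look.py 11; python3 tri.py 310 359 306 350 2
```

```text
t: 14.87
tool_pos: [0.5094, 0.1719, 0.3423]
tool_rot: [-3.111, 0.435, -0.003]
contact_force: [0.5, -1.0, -0.8]
opening: 0.0144
t 14.87 pos [0.5094, 0.1719, 0.3423] turn [-0.0007, -0.0019, 0.0001] shift mm [-0.2, 0.5, -27.7] goalframe shift [-0.3, 0.5, -27.7] F [0.5019, -0.9887, -0.7642] open 0.0144
side stylus_tip [([0.5062, 0.1762, 0.0849], 0.64)]
side stylus_grip [([0.5072, 0.1738, 0.1818], 0.59), ([0.3246, -0.123, 0.0051], 0.29)]
side aperture [([0.526, 0.2309, 0.0992], 0.72), ([0.5113, 0.1736, 0.0788], 0.68)]
[279 206]
top stylus_tip [([0.5041, 0.1753, 0.0872], 0.4)]
top stylus_grip [([0.5114, 0.1704, 0.1893], 0.62)]
top aperture [([0.5069, 0.1705, 0.0774], 0.79)]
[225 184]
[0.507, 0.175, 0.0926] [ 0.4   0.51 -0.01 -0.7 ]
[0.5064, 0.1734, 0.0827] [ 0.36  0.46 -0.   -0.64]
```

View pics/zside2.png

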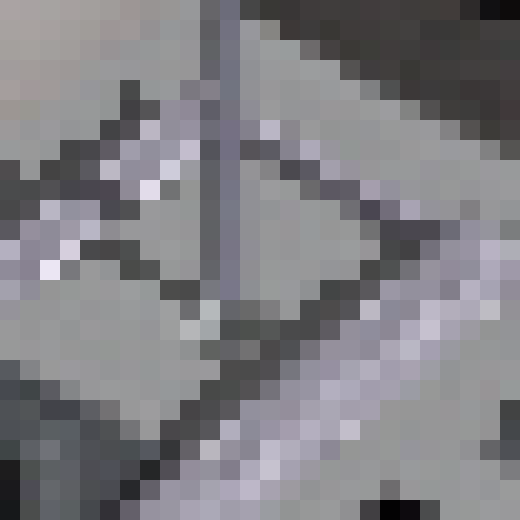

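View pics/ztop2.png

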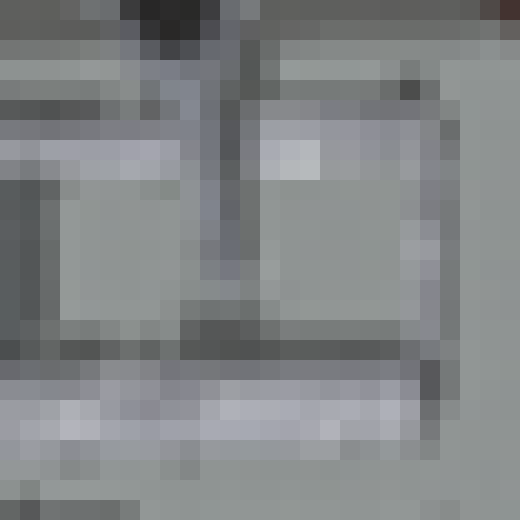

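```bash
python3 tri.py 311 370 311 359 3
```

```text
[0.5071, 0.1739, 0.0868] [ 0.41  0.53 -0.01 -0.74]
[0.5064, 0.1734, 0.0827] [ 0.36  0.46 -0.   -0.64]
```

```bash
python3 -m crank '[[0,0,0,-0.3,0.4,2,1],[0,0,0,0,0,2,1],[0,0,0,0,0,2,1],[0,0,0,0,0,2,1],[0,0,0,0,0,0,1]]' && python3 -c "
from h import *
delta([.509,.1715,.30])"
```

```text
t: 15.88
tool_pos: [0.5092, 0.1716, 0.3343]
tool_rot: [-3.111, 0.435, -0.005]
contact_force: [-0.6, -0.2, 0.4]
opening: 0.014
t 15.88 pos [0.5092, 0.1716, 0.3343] turn [-0.0012, -0.003, 0.0001] shift mm [-0.2, 0.2, 34.3] goalframe shift [-0.1, 0.1, 34.3] F [-0.6183, -0.183, 0.3554] open 0.014
```

```bash
python3 -m crank '[[0,-0.003,0,0,0,2,1],[0,0,0,0,0,2,1],[0,0,0,0,0,2,1],[0,0,0,0,0,2,1],[0,0,0,0,0,0,1]]' && python3 look.py 12; python3 tri.py 311 370 311 359 4
```

```text
t: 16.3
tool_pos: [0.5091, 0.1716, 0.3251]
tool_rot: [-3.11, 0.435, 0.001]
contact_force: [0.2, 0.3, 0.1]
opening: 0.0144
t 16.3 pos [0.5091, 0.1716, 0.3251] turn [-0.001, 0.0008, 0.0001] shift mm [-0.1, 0.1, -44.9] goalframe shift [-0.1, 0.1, -44.9] F [0.1803, 0.2952, 0.0771] open 0.0144
side stylus_tip [([0.5063, 0.1748, 0.0657], 0.43)]
side stylus_grip [([0.5081, 0.2061, 0.0009], 0.62)]
side aperture [([0.5105, 0.1741, 0.08], 0.86), ([0.5481, -0.1525, -0.0009], 0.73)]
[279 206]
top stylus_tip [([0.5044, 0.1755, 0.07], 0.49)]
top stylus_grip [([0.7144, -0.2523, -0.0057], 0.7), ([0.5098, 0.1735, 0.1701], 0.57)]
top aperture [([0.5079, 0.1699, 0.0777], 0.79)]
[225 184]
[0.5071, 0.1739, 0.0868] [ 0.41  0.53 -0.01 -0.74]
[0.5064, 0.1734, 0.0827] [ 0.36  0.46 -0.   -0.64]
```

View pics/side12c.png

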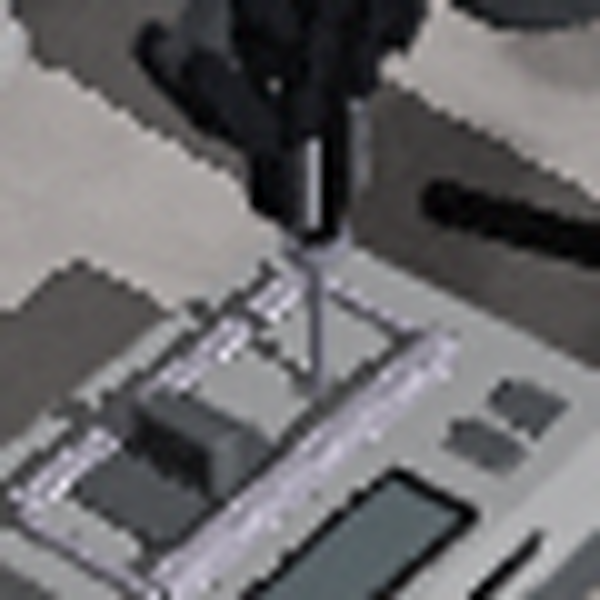

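View pics/top12c.png

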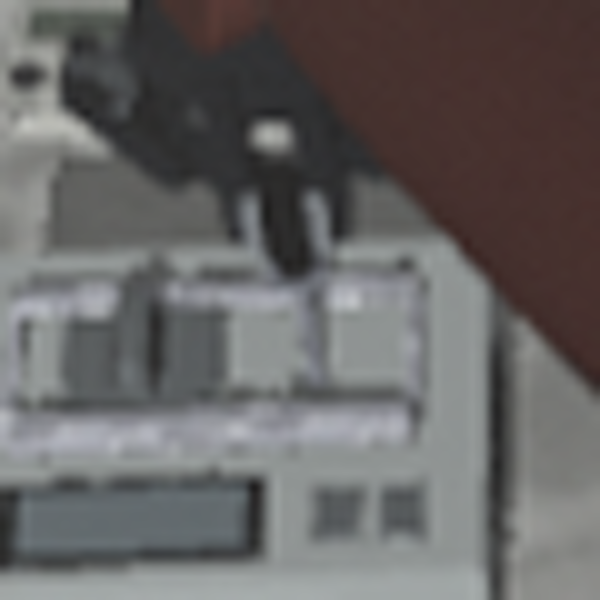

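```bash
python3 -m crank '[[0,0,0,0,0,2,1],[0,0,0,0,0,2,1],[0,0,0,0,0,2,1],[0,0,0,0,0,2,1],[0,0,0,0,0,0,1]]' && python3 -m crank '[[0,0,0,0,0,1.5,1],[0,0,0,0,0,1.5,1],[0,0,0,0,0,0,1]]' && python3 -c "
from h import *
delta([.509,.1715,.30])"
```

```text
t: 17.22
tool_pos: [0.5093, 0.1717, 0.3171]
tool_rot: [-3.11, 0.435, -0.001]
contact_force: [-0.1, -0.3, -0.8]
opening: 0.0141
t: 17.47
tool_pos: [0.5092, 0.1716, 0.3134]
tool_rot: [-3.11, 0.435, 0.0]
contact_force: [-0.6, 0.8, -1.4]
opening: 0.0145
t 17.47 pos [0.5092, 0.1716, 0.3134] turn [-0.0012, 0.0003, 0.0001] shift mm [-0.1, 0.2, 13.4] goalframe shift [-0.1, 0.2, 13.4] F [-0.5555, 0.7783, -1.3757] open 0.0145
```

```bash
python3 -m crank '[[0,0,0,0,0,1.5,1],[0,0,0,0,0,1.5,1],[0,0,0,0,0,0,1]]' && python3 -m crank '[[0,0,0,0,0,1.5,1],[0,0,0,0,0,1.5,1],[0,0,0,0,0,0,1]]'
```

```text
t: 17.72
tool_pos: [0.5095, 0.1717, 0.3112]
tool_rot: [-3.11, 0.435, -0.001]
contact_force: [-1.1, 0.1, 1.9]
opening: 0.0138
t: 17.97
tool_pos: [0.5096, 0.1717, 0.3093]
tool_rot: [-3.11, 0.435, -0.001]
contact_force: [-2.1, -1.3, 3.5]
opening: 0.0139
```

```bash
python3 -m crank '[[0,0,0,0,0,2,1],[0,0,0,0,0,2,1],[0,0,0,0,0,0,1]]' && python3 -m crank '[[0,0,0,0,0,2,1],[0,0,0,0,0,2,1]]'  && python3 -m crank '[[0,0,0,0,0,1.5,1],[0,0,0,0,0,0,1]]'
```

```text
t: 18.22
tool_pos: [0.5097, 0.1717, 0.3061]
tool_rot: [-3.11, 0.435, -0.001]
contact_force: [-1.5, 0.2, 5.5]
opening: 0.0143
t: 18.38
tool_pos: [0.5099, 0.1717, 0.3032]
tool_rot: [-3.111, 0.434, -0.002]
contact_force: [-3.9, -0.9, 7.9]
opening: 0.0144
t: 18.55
tool_pos: [0.5102, 0.1718, 0.3034]
tool_rot: [-3.111, 0.434, -0.001]
contact_force: [-4.2, -1.3, 6.2]
opening: 0.0145
```

```bash
python3 -m crank '[[0,0,0,-0.8,0,1,1],[0,0,0,0,0,1.5,1]]'  && python3 -m crank '[[0,0,0,0,0,1.5,1],[0,0,0,0,0,1.5,1]]' && python3 look.py 13;  python3 tri.py 311 370 311 359 5
```

```text
t: 18.72
tool_pos: [0.5099, 0.172, 0.3029]
tool_rot: [-3.111, 0.434, -0.003]
contact_force: [-3.6, -1.2, 10.9]
opening: 0.0141
t: 18.88
tool_pos: [0.5103, 0.1721, 0.3028]
tool_rot: [3.111, -0.434, 0.003]
contact_force: [-4.3, -1.5, 12.1]
opening: 0.0142
t 18.88 pos [0.5103, 0.1721, 0.3028] turn [-0.0001, -0.0022, 0.001] shift mm [-1.0, 0.9, -67.2] goalframe shift [-1.1, 0.9, -67.2] F [-4.3472, -1.5258, 12.1001] open 0.0142
side stylus_tip [([0.5103, 0.1704, 0.1414], 0.4)]
side stylus_grip [([0.5075, 0.1732, 0.1419], 0.64)]
side aperture [([0.5113, 0.1727, 0.0781], 0.97)]
[279 206]
top stylus_tip [([0.5066, 0.1758, 0.0458], 0.64)]
top stylus_grip [([0.5107, 0.1727, 0.1476], 0.55), ([0.7131, -0.2529, -0.0059], 0.52)]
top aperture [([0.5083, 0.1724, 0.0821], 0.92)]
[225 184]
[0.5071, 0.1739, 0.0868] [ 0.41  0.53 -0.01 -0.74]
[0.5064, 0.1734, 0.0827] [ 0.36  0.46 -0.   -0.64]
```

View pics/side13c.png

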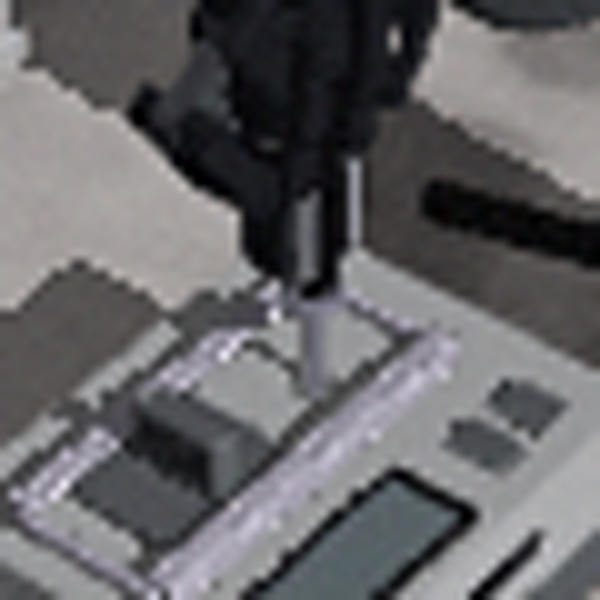

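View pics/top13c.png

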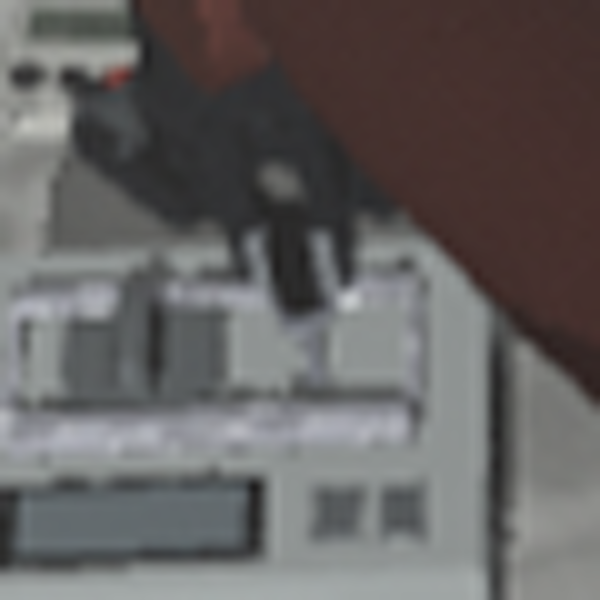

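```bash
python3 -m crank '[[0,0,0,0,0,1.2,1],[0,0,0,0,0,1.2,1],[0,0,0,0,0,1.2,1],[0,0,0,0,0,1.2,1],[0,0,0,0,0,1.2,1],[0,0,0,0,0,1.2,1]]' && python3 - <<'E'
from h import *
for k in range(4):
    p=eyes.get_image("top" if k%2 else "side"); o=ctrl.get_obs(); print(fmt(o["t"]),fmt(o["tool_pos"]),fmt(o["contact_force"]),fmt(o["opening"]))
for n in("side","top"):
    p=eyes.get_image(n); print([(fmt(d["centre"]),round(d["confidence"],2)) for d in spotter.mark_of("guard_tab",p)[:2]])
E
```

```text
t: 19.88
tool_pos: [0.5108, 0.1723, 0.3029]
tool_rot: [3.11, -0.433, -0.0]
contact_force: [-3.9, -1.5, 9.6]
opening: 0.0144
19.9333 [0.5108, 0.1723, 0.3029] [-4.2513, -1.6615, 9.485] 0.0141
19.9833 [0.5108, 0.1724, 0.3028] [-3.9467, -1.2722, 9.5939] 0.014
20.0333 [0.5108, 0.1723, 0.3028] [-3.1971, -2.1388, 8.8547] 0.0144
20.0833 [0.5108, 0.1723, 0.3028] [-4.5821, -0.5571, 9.985] 0.0141
[([0.5271, 0.2289, 0.1], 0.6), ([0.4657, -0.0018, 0.0037], 0.52)]
[([0.523, 0.2356, 0.1008], 0.74), ([0.508, 0.1731, 0.0443], 0.36)]
```

Steady: the force is about 9.5 N, the pose isn't moving, and the guard is open. I'm handing the job in.

```bash
python3 -c "
from h import *
print(ctrl.finish_job()); o=ctrl.get_obs(); print(fmt(o['t']),fmt(o['tool_pos']),fmt(o['contact_force']),fmt(o['opening']))"
```

```text
the job is handed in; nothing more can be done
None
the job is handed in; nothing more can be done
```

I slid the guard open, lifted the stylus out of its stand at 80 N grip, lowered its steel end into the hole and pressed the button down. I handed the job in about 20 s into the 64 s limit, still gripping the stylus and holding the button down.

**Last checks, just before hand-in:**
- **Button:** it went down about 9.7 mm of its 10 mm from first contact, judged from the arm's height. The push then levelled off at about 9.5 N with no further downward travel, after a brief peak of about 12 N. I could not read the button itself.
- **Tip:** the network put the tip at z = 0.046 m in the top view, against 0.045 m expected. In the side view it gave a false 0.141 m, which I ignored because the picture shows the shank down in the hole.
- **Grip:** the fingers read 14 mm open on a 16 mm handle. They read 11.5 mm on the 12 mm tab, so the opening reads a little low. The stylus did not visibly slip.
- **Guard:** the overlay drawn for fully open (60 mm) matched the pictures, and the network still saw the tab in its open position at the end.
- **Side load:** a sideways force of about 4 N remained, so the shank is probably resting lightly on the hole wall.
- **Cameras:** the two views disagreed by 3 to 5 mm on where the hole was, so I lined the tip up with the hole in the pictures instead of using absolute positions.
- **Other things on the worktop:** the moves kept well clear of them and I saw nothing displaced, but I did not measure each one again at the end.

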